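Free and hold open the control box cover

TASK

The green cover of the grey control box on the bench may or may not be caught: its round red knob turns a hidden catch bar and shows nothing outside, so give the knob a light tug upward to find out. If the cover is caught, free it with a quarter turn of the knob (a quarter turn of a knob that is already free may catch it), without forcing it. Raise the cover about 40 degrees so that the terminals can be got at, leave the things lying round the box where they are, and finish still holding the cover open.

Things in the scene. Friction and masses are not known exactly. Their poses are not given: they have to be found in the camera images.
- control_box: grey steel box fixed to the bench, 160 (its x) x 200 (its y) x 80 mm high, with a green hinged cover on top. Origin at the centre of its underside, z up. The cover's hinge runs along its x axis at the +y side (left seen from the robot); the knob is near the -y side. Four 20 mm lugs stick out at its foot on the -x and +x sides; three 7 mm cable glands on the +y side.
- cover_plate: the green cover, a 166 (x) x 206 (y) x 4 mm steel plate of about 0.45 kg with its knob (varies), hinged along its +y edge. Origin on the hinge line, 80 mm above the bench, axes those of the box while shut; the plate's top lies 4 mm above its origin in z and it reaches to y = -206 mm. It carries the knob.
- knob_grip (a point): middle of the red knob's grip, on the knob's axis, fixed to the cover (164 mm from the hinge line, 26 mm above the plate's top); z is the knob's axis. The grip is a round knurled cylinder 28 mm across, from 13 to 38 mm above the plate, on a 16 mm neck. It turns either way without end stop in use, with light friction (0.06 N m), and stays where left; its angle is not given.
- cover_hinge (a point): middle of the cover's hinge line, 80 mm above the bench; the hinge axis is the x axis of box and cover.
- cover (a joint): angle of the cover: 0 shut, grows as the knob side rises, stop at 1.25 rad. It has no stay and falls shut when let go. A caught cover comes up only 0.02 to 0.04 rad before it stops firmly.
- keeper: stiffly sprung steel lip (gives 3 mm), 20x14x7 mm, hidden inside the box's -y wall; origin at centre. Under the cover the knob turns a 64x10 mm bar centred on its axis: while the bar lies within about 37 degrees of the box's y axis (about half of the starts) an end is under the lip and the cover is caught. From any caught angle a turn of 80 to 95 degrees either way frees it.
- multimeter: loose bystander: green and black multimeter, 138x68x42 mm, to the right of the box. Origin under its centre.
- screwdriver: loose bystander: blue-handled screwdriver, 169 mm long, to the right of the box. Origin under its centre.
- tape: loose bystander: yellow roll of tape, 58 mm across, 19 mm high, to the right. Origin under its centre.
- mug: loose bystander: white mug, 88 mm across, 95 mm high, to the left of the box. Origin under its centre.
- pliers: loose bystander: red-handled pliers, 149 mm long, 13 mm high, to the left of the box. Origin under its centre.

How it is judged:
On the way, in this order (a step that is already met when the one before it is completed fails the run):
1. the cover is pulled up from its seat (value of joint cover above 0.01 rad and contact force between the fingers and cover_plate above 0.5 N).
2. the cover comes clear of its catch (value of joint cover above 0.12 rad), for 0.1 s.
At the end, for the whole second after the job is handed in: the cover stands still between 0.52 and 1.0 rad (30 to 57 degrees) open, held there by the gripper's fingers, for the last second (value of joint cover between 0.52 and 1 rad and velocity of joint cover between -0.1 and 0.1 rad/s and contact force between the fingers and cover_plate above 0.5 N); the arm keeps its last pose, push and grip.
It fails at once if a caught cover is forced: more than 60 N between catch and keeper (contact force between keeper and cover_plate above 60 N).
It fails at once if the multimeter, screwdriver, tape, mug or pliers is shifted by more than 30 mm (distance of any of multimeter, screwdriver, mug, pliers, tape from where it was at the start of the episode above 0.03 m).
It also fails if it takes over 48 s, if anything falls off the work surface, if the arm or the gripper's body presses on something with over 40 N, if the wrist force passes 120 N, or if a joint passes its speed limit or range.

ROBOT

A 6-joint arm with a two-finger parallel gripper is mounted at the origin on a cart in front of the work surface, level with it; the furniture and walls round the work are solid. World frame = base frame: x ahead of the robot, y to its left, z up, the work surface at z = 0. Lengths are in m, angles in rad, forces in N, time in s.
With the tool pointing down it reaches from about 0.3 to 0.875 m from the base axis. Payload 6.4 kg.
Tool frame: the origin (TCP) lies at the very end of the fingers, on their centre line; the grasp point (between the pads) lies 19 mm behind it; z points along the fingers, y is the line along which they close (so a half turn about z gives the same grasp; the last joint's range is limited). The gripper opens to 85 mm and grips with 20 to 120 N. Pads are 22 mm wide; open, the fingers measure 114 mm over their backs; the gripper's body (76 mm by 85 mm) begins 54 mm behind the grasp point. The pads swing forward as they close: fully open they stand 13 mm farther back than shut.
Start: joints at [-0.206, 0.181, 1.607, -0, 1.354, -0.206], TCP at [0.575, 0, 0.231] pointing down, gripper open.
Joint ranges: [-2.99, 2.99], [-0.89, 2.07], [0.3, 2.58], [-1.14, 4.28], [0, 2.63], [-3.12, 3.12]. Speed limits (rad/s): [2.57, 2.57, 3.01, 3.14, 3.14, 3.14].

INTERFACE

Orientations are given as a unit quaternion [w, x, y, z].
In Python, from bench import ctrl, camera, calibration, order, outline_of gives the robot as it stands.
- The arm moves only by the tool move_arm, never from a script. Its argument "series" is a list that holds one entry, the list of rows, each a list of 5 numbers: the opening, from 0 (shut) to 1 (fully open), then the shift along the tool's x, y, z in mm, then the turn about the tool's z in rad. A call has exactly 10 rows; each row is the pose to reach, as a shift and turn from the pose commanded when the call began, along the tool's axes at that moment; what a row does not reach only later rows make up. A row lasts 1/12 s, in which the tool goes at most 41.7 mm and 7.16 degrees, less where a joint would pass 70% of its speed; a pose out of reach is approached as far as the arm can. A call with a gripper value outside its range is refused whole. The fingers move at their own pace and stop on an object; the grip force is fixed at half the most. Time passes only in rows, so rows that repeat a pose let the fingers close, or fill a call up. It gives the time, the measured TCP pose, the force, the opening and the grip force at its end, in the units of the state.
- ctrl.get_obs(): the state, without advancing time (a new reading comes with each control period).
- camera(name): name is "scene" or "side" or "wrist"; returns (picture, depth): 384x512x3 uint8, blue, green, red; 384x512 float32, m along the optical axis (not along the pixel's ray), 0 where there is no reading.
- calibration(name): a dict with "intrinsics" (3x3 intrinsics, pixels), "rvec" (rotation vector, rad) and "tvec" (3), from world to camera coordinates, as OpenCV has them. Camera axes: x right, y down, z forward; pixel columns grow to the right and rows downward; lengths in m; the calibration is good to about 2 mm. A picture is of the moment at which its call begins: read the wrist's pose just before it. calibration takes no time and is no camera call; for the wrist camera it gives the pose at the moment of the call.
- order.hand_in(): hands the job in; it is judged then, once.
Trained networks look in the newest picture that a camera, given by its name, has taken for a name from the list of things; names that differ only in an ending like _2 or _b are one class to them, and where a whole thing is asked for, a point or a joint stands for the part that bears it (a point fixed in the world has none). Each returns a list of dicts, best first, with "conf" (0 to 1); they miss things now and then, are a little off and sometimes report something else, mostly with a low value. They report only what shows in the picture. A call takes as long as a camera call.
- outline_of(target, camera): "region" (384x512 bool, what is visible of it) and "bbox" ([centre column, centre row, width, height] in pixels, round what is visible of it).
The state is a dict: "time_s": time; "q": joint angles; "dq": joint speeds; "joint_efforts": joint torques, N m; "eef_pos": TCP position; "eef_rot": TCP orientation; "wrist_force": force on the tool from outside, world axes, zero at the start; "torque": the same for the moment, N m; "opening": opening from 0.0 (shut) to 1.0 (fully open); "grasp_force": force on a finger pad.
Only numpy, scipy, OpenCV 4.12 (cv2) and the standard library are available. Lean on these libraries where they do the work, as an engineer would, in place of code of your own. Each camera call takes 0.05 s, during which the arm holds its last target. There are 200 camera calls.

## Working session

There is one attempt and no reset: what is moved stays moved. The work goes in short steps, Python scripts to look and compute and a tool call to move; the robot and the scene stay as the last step left them, time stands still between calls to the robot, and variables do not carry over. Pictures are saved under pics/ and viewed, at most 10 in all, crops included, and the job is handed in when it is done.

Besides the shell and the picture viewer there is one more tool, called after "Request:" in YAML: its name, and indented under it one key for each argument. move_arm: Moves the arm, as the interface text tells. Its arguments: {"type":"object","properties":{"series":{"type":"array","items":{"type":"array","items":{"type":"array","items":{"type":"number"}}}}},"required":["series"]}

```bash
mkdir -p pics; cat > h.py <<'E'
import numpy as np, cv2
from bench import ctrl, camera, calibration, order, outline_of
def cloud(d,cal,mask):
    K=np.array(cal["intrinsics"]);R=cv2.Rodrigues(np.array(cal["rvec"],float))[0];t=np.array(cal["tvec"],float).ravel()
    v,u=np.nonzero(mask&(d>0));z=d[v,u]
    p=np.stack([(u-K[0,2])/K[0,0]*z,(v-K[1,2])/K[1,1]*z,z],1)
    return (p-t)@R
E
python3 - <<'E'
from h import *
o=ctrl.get_obs();print(o["time_s"],o["eef_pos"],o["eef_rot"],o["opening"])
ims=[]
for c in("scene","wrist"):
    im,d=camera(c);cal=calibration(c);ims.append(im)
    for n in("knob_grip","cover_plate"):
        r=outline_of(n,c)
        for k in r[:1]:
            m=np.array(k["region"]);p=cloud(d,cal,m)
            print(c,n,k["conf"],k["bbox"],len(p),np.percentile(p,[2,50,98],axis=0).round(3).tolist())
    p=cloud(d,cal,d>0)
    # red knob by colour
    hsv=cv2.cvtColor(im,cv2.COLOR_BGR2HSV);m=((hsv[...,0]<8)|(hsv[...,0]>172))&(hsv[...,1]>130)&(hsv[...,2]>60)
    p=cloud(d,cal,m);p=p[(p[:,2]>.088)&(p[:,2]<.14)]
    if len(p):print("red",len(p),np.percentile(p,[2,50,98],axis=0).round(3).tolist())
    hsvm=(hsv[...,0]>40)&(hsv[...,0]<90)&(hsv[...,1]>70)
    p=cloud(d,cal,hsvm);p=p[(p[:,2]>.076)&(p[:,2]<.092)]
    if len(p)>50:print("green rect",len(p),cv2.minAreaRect((p[:,:2]*1000).astype(np.float32)),np.median(p[:,2]))
cv2.imwrite("pics/a.png",cv2.resize(np.vstack(ims),(448*1,672))[:600] if 0 else cv2.resize(np.hstack(ims),(800,300)))
E
```

```text
0.0 [5.74437974e-01 1.51591333e-04 2.30375007e-01] [-7.54415062e-04  7.07098809e-01  7.07114192e-01 -4.73764830e-04] 0.9981403258246154
scene knob_grip 0.57 [230.4, 175.5, 71.8, 36.6] 1572 [[0.427, 0.038, 0.07], [0.517, 0.137, 0.083], [0.62, 0.258, 0.117]]
scene cover_plate 0.74 [227.3, 175.4, 72.1, 39.4] 1490 [[0.429, 0.038, 0.074], [0.517, 0.136, 0.084], [0.616, 0.249, 0.118]]
red 89 [[0.533, 0.079, 0.092], [0.546, 0.09, 0.114], [0.733, 0.116, 0.123]]
green rect 1153 ((526.5784912109375, 147.5868377685547), (168.05078125, 204.4192352294922), 18.53778839111328) 0.08346878782413479
wrist knob_grip 0.78 [219.3, 80.5, 213.7, 157.7] 23422 [[0.452, 0.045, 0.083], [0.536, 0.12, 0.085], [0.626, 0.171, 0.123]]
wrist cover_plate 0.57 [218.1, 79.8, 213.1, 157.3] 23509 [[0.452, 0.044, 0.083], [0.536, 0.119, 0.085], [0.626, 0.171, 0.123]]
red 3304 [[0.541, 0.076, 0.113], [0.712, 0.097, 0.115], [0.741, 0.124, 0.124]]
green rect 21706 ((538.886474609375, 126.3674087524414), (164.23338317871094, 152.723876953125), 18.74810028076172) 0.0846944104098625
```

View pics/a.png

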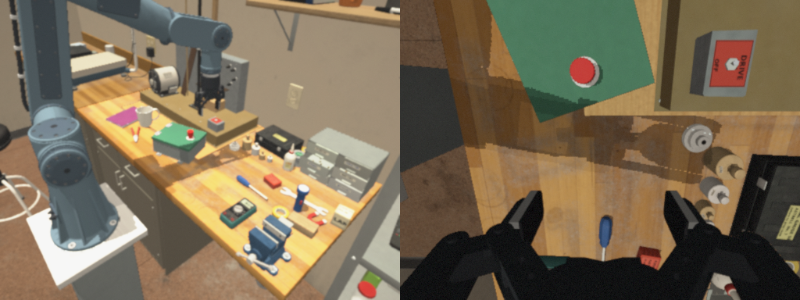

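The scene picture shows the green-topped box left of centre (about 180,140) with its red knob at (190,133). In the wrist picture the knob is at (585,70), and a red switch box behind it at (730,62) is not the knob. The plate's rectangle gives a yaw of about 18.6°. Next I pin down the knob.

```bash
python3 - <<'E'
from h import *
im,d=camera("wrist");cal=calibration("wrist");o=ctrl.get_obs()
p=cloud(d,cal,d>0)
k=p[(p[:,2]>.116)&(p[:,2]<.13)&(np.hypot(p[:,0]-.546,p[:,1]-.09)<.03)]
print(len(k),cv2.minEnclosingCircle((k[:,:2]*1000).astype(np.float32)),np.median(k,axis=0),(k[:,:2].max(0)+k[:,:2].min(0))/2)
yaw=np.radians(18.6);tcp=o["eef_pos"]
c=(k[:,:2].max(0)+k[:,:2].min(0))/2
print("delta tool mm: x",(c[1]-tcp[1])*1000,"y",(c[0]-tcp[0])*1000,"z to tcp .092",(tcp[2]-.092)*1000)
E
```

```text
850 ((550.5555419921875, 92.90888977050781), 14.513565063476562) [0.5508328  0.09320501 0.12257768] [0.55075547 0.09312471]
delta tool mm: x 93.0820476708142 y -24.144901385681482 z to tcp .092 139.07312909341022
```

Request:
move_arm:
  series:
    - [[1, 20, -5, 0, -0.1], [1, 45, -12, 10, -0.2], [1, 70, -18, 25, -0.3], [1, 93, -24, 40, -0.325], [1, 93, -24, 60, -0.325], [1, 93, -24, 80, -0.325], [1, 93, -24, 80, -0.325], [1, 93, -24, 80, -0.325], [1, 93, -24, 80, -0.325], [1, 93, -24, 80, -0.325]]

```text
time_s: 1.18
eef_pos: [0.5522, 0.0927, 0.153]
eef_rot: [0.001, 0.584, 0.812, 0.001]
wrist_force: [0.5, -0.7, 0.2]
opening: 0.998
grasp_force: 0.0
```

```bash
python3 - <<'E'
from h import *
from scipy.spatial.transform import Rotation as Ro
im,d=camera("wrist");cal=calibration("wrist");o=ctrl.get_obs()
p=cloud(d,cal,d>0)
k=p[(p[:,2]>.116)&(p[:,2]<.13)&(np.hypot(p[:,0]-.55,p[:,1]-.093)<.025)]
c=(k[:,:2].max(0)+k[:,:2].min(0))/2;print(len(k),c,np.ptp(k,axis=0),o["eef_pos"],o["wrist_force"])
R=Ro.from_quat(np.roll(o["eef_rot"],-1)).as_matrix();print(R.round(3))
print(R.T@(np.r_[c,.092]-o["eef_pos"])*1000)
cv2.imwrite("pics/b.png",im)
E
```

```text
1200 [0.55030679 0.09376115] [0.02869382 0.02811372 0.00830615] [0.55216225 0.09267199 0.15289672] [ 0.3630652  -0.01296591 -0.31035844]
[[-0.319  0.948  0.003]
 [ 0.948  0.319 -0.   ]
 [-0.001  0.003 -1.   ]]
[ 1.68157631 -1.56371315 60.8914357 ]
```

View pics/b.png

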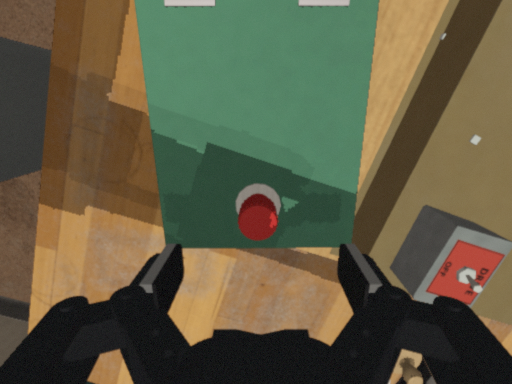

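The knob sits centred between the fingers at (258,217), and the cover's edges are parallel to the tool axes. I'll go down and grip it.

Request:
move_arm:
  series:
    - [[1, 2, -1.5, 15, 0], [1, 2, -1.5, 30, 0], [1, 2, -1.5, 45, 0], [1, 2, -1.5, 60, 0], [1, 2, -1.5, 60, 0], [0.5, 2, -1.5, 60, 0], [0.2, 2, -1.5, 60, 0], [0, 2, -1.5, 60, 0], [0, 2, -1.5, 60, 0], [0, 2, -1.5, 60, 0]]

```text
time_s: 2.07
eef_pos: [0.5496, 0.0944, 0.0923]
eef_rot: [0.001, 0.583, 0.812, 0.0]
wrist_force: [-0.9, 0.7, 15.9]
opening: 0.3
grasp_force: 61.5
```

Request:
move_arm:
  series:
    - [[0, 0, 0, 0, 0], [0, 0, 0, 0, 0], [0, 0, 0, 0, 0], [0, 0, 0, -0.5, 0], [0, 0, 0, -1, 0], [0, 0, 0, -1.5, 0], [0, 0, 0, -2, 0], [0, 0, 0, -2.5, 0], [0, 0, 0, -3, 0], [0, 0, 0, -3, 0]]

```text
time_s: 2.9
eef_pos: [0.5494, 0.0946, 0.0943]
eef_rot: [0.0, 0.583, 0.812, 0.0]
wrist_force: [4.6, 1.4, -3.7]
opening: 0.303
grasp_force: 59.1
```

Request:
move_arm:
  series:
    - [[0, 0, 0, -0.3, 0], [0, 0, 0, -0.6, 0], [0, 0, 0, -1, 0], [0, 0, 0, -1.3, 0], [0, 0, 0, -1.6, 0], [0, 0, 0, -2, 0], [0, 0, 0, -2, 0], [0, 0, 0, -2, 0], [0, 0, 0, -2, 0], [0, 0, 0, -2, 0]]

```text
time_s: 3.73
eef_pos: [0.5493, 0.0949, 0.0961]
eef_rot: [0.0, 0.583, 0.812, 0.001]
wrist_force: [4.3, 3.9, -4.7]
opening: 0.299
grasp_force: 59.2
```

Request:
move_arm:
  series:
    - [[0, 0, 0, -0.3, 0], [0, 0, 0, -0.6, 0], [0, 0, 0, -1, 0], [0, 0, 0, -1.3, 0], [0, 0, 0, -1.6, 0], [0, 0, 0, -2, 0], [0, 0, 0, -2, 0], [0, 0, 0, -2, 0], [0, 0, 0, -2, 0], [0, 0, 0, -2, 0]]

```text
time_s: 4.57
eef_pos: [0.5492, 0.095, 0.0975]
eef_rot: [0.0, 0.583, 0.812, 0.001]
wrist_force: [7.3, 3.6, -9.9]
opening: 0.306
grasp_force: 59.5
```

Request:
move_arm:
  series:
    - [[0, 0, 0, -0.3, 0], [0, 0, 0, -0.6, 0], [0, 0, 0, -1, 0], [0, 0, 0, -1, 0], [0, 0, 0, -1, 0], [0, 0, 0, -1, 0], [0, 0, 0, -1, 0], [0, 0, 0, -1, 0], [0, 0, 0, -1, 0], [0, 0, 0, -1, 0]]

```text
time_s: 5.4
eef_pos: [0.5492, 0.0951, 0.0981]
eef_rot: [-0.0, 0.583, 0.812, 0.001]
wrist_force: [9.1, 4.4, -11.9]
opening: 0.3
grasp_force: 59.7
```

Request:
move_arm:
  series:
    - [[0, 0, 0, -0.3, 0], [0, 0, 0, -0.6, 0], [0, 0, 0, -1, 0], [0, 0, 0, -1.3, 0], [0, 0, 0, -1.6, 0], [0, 0, 0, -2, 0], [0, 0, 0, -2, 0], [0, 0, 0, -2, 0], [0, 0, 0, -2, 0], [0, 0, 0, -2, 0]]

```text
time_s: 6.23
eef_pos: [0.5491, 0.0955, 0.1002]
eef_rot: [-0.0, 0.583, 0.812, 0.001]
wrist_force: [8.3, 6.0, -11.9]
opening: 0.302
grasp_force: 60.6
```

```bash
cat > tilt.py <<'E'
from h import *
from scipy.spatial.transform import Rotation as Ro
im,d=camera("wrist");cal=calibration("wrist")
hsv=cv2.cvtColor(im,cv2.COLOR_BGR2HSV);m=(hsv[...,0]>40)&(hsv[...,0]<95)&(hsv[...,1]>70)
p=cloud(d,cal,m);ya=np.radians(18.6)
rel=p-np.array([.5266,.1476,0]);yb=rel[:,:2]@[-np.sin(ya),np.cos(ya)];xb=rel[:,:2]@[np.cos(ya),np.sin(ya)]
s=(abs(xb)<.08)&(p[:,2]>.07)&(yb<.1)&(yb>-.12)
A=np.c_[xb,yb,np.ones(len(p))][s];z=p[s,2]
for _ in range(4):
    c=np.linalg.lstsq(A,z,rcond=None)[0];g=abs(A@c-z)<.004;A,z=A[g],z[g]
print("theta",-np.arctan(c[1]),"xslope",c[0],"z at yb=.1",c@[0,.1,1],len(z))
k=cloud(d,cal,((hsv[...,0]<8)|(hsv[...,0]>172))&(hsv[...,1]>130));k=k[np.hypot(k[:,0]-.55,k[:,1]-.093)<.08]
if len(k):print("knob top",np.median(k,axis=0),len(k))
E
python3 tilt.py
```

```text
theta 0.04525255572012402 xslope 0.0014524650426054832 z at yb=.1 0.08480437341027805 71566
knob top [0.54783973 0.09988873 0.12945957] 3054
```

Request:
move_arm:
  series:
    - [[0, 0, 0, -0.3, 0], [0, 0, 0, -0.6, 0], [0, 0, 0, -1, 0], [0, 0, 0, -1.3, 0], [0, 0, 0, -1.6, 0], [0, 0, 0, -2, 0], [0, 0, 0, -2, 0], [0, 0, 0, -2, 0], [0, 0, 0, -2, 0], [0, 0, 0, -2, 0]]

```text
time_s: 7.12
eef_pos: [0.5489, 0.096, 0.1023]
eef_rot: [-0.001, 0.583, 0.812, 0.001]
wrist_force: [7.5, 7.3, -9.8]
opening: 0.301
grasp_force: 60.7
```

```bash
python3 tilt.py; python3 -c "
import numpy as np
for t in np.arange(.06,.82,.04):
    a=t+np.arctan2(30,164);r=np.hypot(30,164);b=.06+np.arctan2(30,164)
    print(round(t,2),round(r*(np.cos(b)-np.cos(a)),1),round(-r*(np.sin(a)-np.sin(b)),1))"
```

```text
theta 0.057931321486905725 xslope 0.001484073314907934 z at yb=.1 0.0848588518774554 71123
knob top [0.54778546 0.10031798 0.13149693] 3038
0.06 0.0 -0.0
0.1 1.7 -6.4
0.14 3.7 -12.8
0.18 5.9 -19.1
0.22 8.4 -25.3
0.26 11.1 -31.4
0.3 14.1 -37.3
0.34 17.3 -43.2
0.38 20.7 -48.9
0.42 24.4 -54.5
0.46 28.3 -59.9
0.5 32.4 -65.2
0.54 36.7 -70.3
0.58 41.2 -75.2
0.62 45.9 -79.9
0.66 50.7 -84.5
0.7 55.8 -88.8
0.74 61.0 -93.0
0.78 66.4 -96.9
```

The cover tilts with the tool (0.058 rad, above the caught range of 0.04) and the force is falling, so it is free. I'll raise it along its arc.

Request:
move_arm:
  series:
    - [[0, 2, 0, -1.5, 0], [0, 3, 0, -3.5, 0], [0, 3.7, 0, -6.4, 0], [0, 4.6, 0, -9.6, 0], [0, 5.7, 0, -12.8, 0], [0, 6.8, 0, -16, 0], [0, 7.9, 0, -19.1, 0], [0, 9.1, 0, -22.2, 0], [0, 10.4, 0, -25.3, 0], [0, 10.4, 0, -25.3, 0]]

```text
time_s: 8.0
eef_pos: [0.5459, 0.1047, 0.1286]
eef_rot: [0.0, 0.583, 0.812, 0.0]
wrist_force: [5.7, 2.6, -6.3]
opening: 0.303
grasp_force: 60.5
```

Request:
move_arm:
  series:
    - [[0, 2.7, 0, -6.1, 0], [0, 5.7, 0, -12, 0], [0, 8.9, 0, -17.9, 0], [0, 12.3, 0, -23.6, 0], [0, 16, 0, -29.2, 0], [0, 19.9, 0, -34.6, 0], [0, 24, 0, -39.9, 0], [0, 28.3, 0, -45, 0], [0, 28.3, 0, -45, 0], [0, 28.3, 0, -45, 0]]

```text
time_s: 8.83
eef_pos: [0.5368, 0.1316, 0.1732]
eef_rot: [0.0, 0.583, 0.812, 0.0]
wrist_force: [6.9, 2.4, -6.9]
opening: 0.302
grasp_force: 59.7
```

```bash
python3 tilt.py
```

```text
theta 0.5340567898980101 xslope 0.002490557778628775 z at yb=.1 0.08779639566087111 47600
knob top [0.53600457 0.13460962 0.20019551] 2454
```

Request:
move_arm:
  series:
    - [[0, 4.5, 0, -4.9, 0], [0, 9.2, 0, -9.6, 0], [0, 14, 0, -14.2, 0], [0, 19.1, 0, -18.5, 0], [0, 21.7, 0, -20.7, 0], [0, 21.7, 0, -20.7, 0], [0, 21.7, 0, -20.7, 0], [0, 21.7, 0, -20.7, 0], [0, 21.7, 0, -20.7, 0], [0, 21.7, 0, -20.7, 0]]

```text
time_s: 9.72
eef_pos: [0.5299, 0.1517, 0.1935]
eef_rot: [0.0, 0.583, 0.812, 0.0]
wrist_force: [6.3, 2.4, -7.4]
opening: 0.303
grasp_force: 59.5
```

```bash
python3 tilt.py; python3 -c "
from h import *
o=ctrl.get_obs();print(o['time_s'],o['wrist_force'],o['grasp_force'])
cv2.imwrite('pics/c.png',np.hstack([cv2.resize(camera(c)[0],(400,300)) for c in('wrist','side')]))"
```

```text
theta 0.7071547875726947 xslope 0.002974444126859818 z at yb=.1 0.08979034178516271 38813
knob top [0.5288679  0.15527717 0.21950984] 2436
9.7667 [ 7.33812567  1.45030932 -8.08309666] 59.531991282017316
```

View pics/c.png

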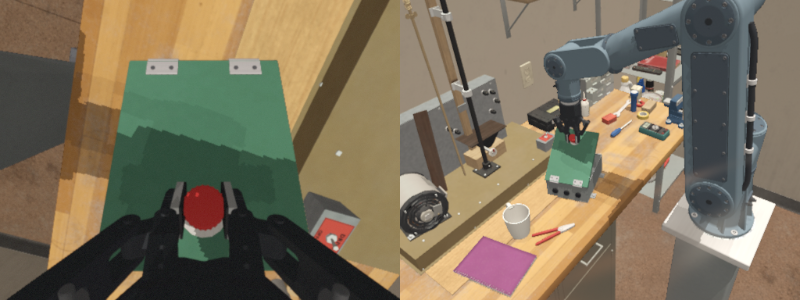

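The cover stands open at 0.71 rad with the knob gripped between the pads (205,210 in the left picture). The mug (515,220) and pliers (555,235) are untouched. I'm handing the job in.

```bash
python3 -c "
from h import *
print(order.hand_in())"
```

```text
the job is handed in; nothing more can be done
None
```

The tug showed the cover was not caught, so I left the knob unturned, raised the cover to about 0.71 rad (40°), and handed the job in with the gripper still holding it; no verdict came back.

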